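# Roll-check two tube carriers on the gauge plate

### The arm

A 7-joint arm with a two-finger parallel gripper is mounted at the origin on the work surface. World frame = base frame: x ahead of the robot, y to its left, z up, the work surface at z = 0. Lengths are in m, angles in rad, forces in N, time in s.
With the tool pointing down it reaches from about 0.4 to 0.9 m from the base axis. Payload 5.5 kg.
Tool frame: the origin (TCP) lies midway between the tips of the shut fingers; the grasp point (between the pads) lies 19 mm behind it (manip.grip_depth is the distance from the TCP to the grasp point, in m); z points along the fingers, x is the direction in which the jaws open and shut, and the axes are right-handed (so a half turn about z gives the same grasp; the last joint's range is limited). The gripper opens to 92 mm and grips with 3 to 60 N. Pads are 19 mm wide; open, the fingers measure 130 mm over their backs; the gripper's body (75 mm by 190 mm) begins 47 mm behind the grasp point.
Start: joints at [-0.898, 0.501, -0.427, 1.55, 0.221, 1.138, -0.21], TCP at [0.259, 0.596, 0.227] pointing down, gripper open.
Joint ranges: [-2.88, 2.88], [-0.31, 2.03], [-1.54, 1.56], [0.2, 2.42], [-1.41, 4.55], [0.19, 2.02], [-2.57, 2.57]. Speed limits (rad/s): [2.57, 2.57, 3.14, 3.14, 3.14, 3.14, 3.14].

### API

Orientations are given as a unit quaternion [x, y, z, w].
In Python, from bench import manip, effector, viewer gives the robot as it stands. Calls block until the motion is done:
- manip.move_pose(position, orientation): joint-space move of the TCP to a pose.
- manip.servo_line(position, ori=None, vel=0.15): straight line of the TCP; ori=None keeps the orientation; vel is the mean speed in m/s.
- manip.movej(angles): joint-space move.
- effector.open_jaws() and effector.close(f_grip=None): open the fingers fully, or close them until they stop; f_grip is the grip in N (None keeps the last).
- manip.sleep(seconds).
- manip.solve_ik(position, orientation): joint angles nearest the present ones, or None.
- viewer.get_image(name): name is "scene" or "side" or "wrist"; returns the picture (480x640x3 uint8, red, green, blue); there is no depth.
- viewer.get_calibration(name): a dict with "vfov" (degrees; the focal length in pixels is half the picture's height over the tangent of half this angle, whatever the lens; pixels are square), "cx", "cy" (the principal point, pixels), "dist_coeffs" ([k1, k2, p1, p2, k3] as OpenCV has them; the pictures are not rectified), "eye" and "attitude" of the camera in the world. Camera axes: x right, y down, z forward; pixel columns grow to the right and rows downward; lengths in m; the calibration is good to about 2 mm. A picture is of the moment at which its call begins: read the wrist's pose just before it. get_calibration takes no time and is no camera call; for the wrist camera it gives the pose at the moment of the call.
A pose or a line that the arm cannot do raises manip.PlanningError and nothing moves.
- manip.hand_in(): hands the job in, once; it reports no verdict.
Readings, each from a call of its own:
- manip.current_clock(): time.
- manip.current_q(): joint angles.
- manip.current_joint_velocities(): joint speeds.
- manip.current_tau(): joint torques, N m.
- manip.current_tool_pos(): TCP position.
- manip.current_tcp_rot(): TCP orientation.
- manip.current_force(): force on the tool from outside, world axes, zero at the start.
- manip.current_wrist_torque(): the same for the moment, N m.
- manip.current_finger_gap(): finger opening in m.
Only numpy, scipy, OpenCV 4.12 (cv2) and the standard library are available. Lean on these libraries where they do the work, as an engineer would, in place of code of your own. Each camera call takes 0.05 s, during which the arm holds its last target.

### The job

Roll each of the two tube carriers along the flat gauge plate towards the sprung gauge bar, letting it turn on its rings rather than dragging it. The sound one rolls freely under the bar: roll it on into the trough at the far end. The worn one rides up and catches on the bar: push only gently until you feel it catch (never shove the bar hard), then back it off, lift it out and lay it in the grey reject tray. Leave the other things on the desk alone.

Things in the scene. Friction and masses are not known exactly. Their poses are not given: they have to be found in the camera images.
- carrier_a: Tube carrier lying across the lane, 150 mm long: a clear tube 40 mm thick, a felt ring 14 mm wide near each end (61 mm from its centre). One carrier of the two is sound (rings 56 mm in diameter), the other worn (rings 62 mm, 2 mm off centre); their order in the lane varies. 0.2 to 0.45 kg. Origin: its centre on the tube's axis, about 28 mm above what it lies on. x along the tube; y, z turn as it rolls.
- carrier_b: Tube carrier lying across the lane, 150 mm long: a clear tube 40 mm thick, a felt ring 14 mm wide near each end (61 mm from its centre). One carrier of the two is sound (rings 56 mm in diameter), the other worn (rings 62 mm, 2 mm off centre); their order in the lane varies. 0.2 to 0.45 kg. Origin: its centre on the tube's axis, about 28 mm above what it lies on. x along the tube; y, z turn as it rolls.
- gauge: Fixed roll gauge: flat plate, top 30 mm above the desk. Origin on the desk; y along the lane in the rolling direction, x across, z up. Plate from y = -190 to 140 mm; fences inside x = +-78 mm, 12 mm above the plate. Carriers start near y = -130 and -35 mm. The middle, |x| under 50 mm, is open from above all along (for the fingers).
- trough (a point): The ready trough at the lane's far end, part of the gauge. Point: where a sound carrier's centre lies in it, 52 mm above the desk, at gauge y = 166 mm (axes as the gauge). Its floor is 6 mm lower than the plate and 63 mm long, between the plate's end and two stops in the ring tracks, which reach 64 mm above the desk.
- bar: Gauge bar: two steel lips over the ring tracks (gauge |x| 56 to 90 mm, y 25 to 125 mm), undersides 58.5 and tops 64.5 mm above the plate. Sound carriers pass with 2.5 mm to spare; a worn one catches on the front edge when its centre is near gauge y = 12 mm. It yields along +y, 3000 N/m, up to 10 mm. Keep contact gentle: 3 to 6 N of push is plenty, over 20 N is too much. Origin, axes: the gauge's.
- tray: The reject tray, a grey open box fixed to the desk, 215 mm along its x, 125 mm along its y, 40 mm high, walls and floor 4 mm. Origin: centre of its underside. A carrier is laid in it along the tray's x.
- pen_cup: Bystander: white pen cup, 76 mm across, 85 mm high. Origin: centre of its underside.
- coin_tray: Bystander: grey coin tray with four wells, 90 x 180 x 30 mm. Origin: centre of its underside.
- gel_bottle: Bystander: clear bottle, 56 mm across, 130 mm high. Origin: centre of its underside.
There are look-alikes about, which are no part of the job. Leave any blue or yellow look-alike of the carrier_a alone.

How it is judged:
By the outcome, as a careful person would: the job done as asked, in the order asked, and still so for the second after the job is handed in, with the robot touching nothing.
It also fails if it takes over 70 s, if anything falls off the work surface, if the arm or the gripper's body presses on something with over 40 N, if the wrist force passes 120 N, or if a joint passes its speed limit or range.

## Working session

There is one attempt and no reset: what is moved stays moved. The work goes in short steps, each a Python script; the robot and the scene stay as the last script left them, time stands still between calls to the robot, and variables do not carry over. Pictures are saved under pics/ and viewed, and the job is handed in when it is done.

```bash
ls; mkdir -p pics; python3 - <<'E'
from bench import manip, effector, viewer
import cv2
for n in ("scene","side","wrist"):
    c=viewer.get_calibration(n); print(n,c)
    im=viewer.get_image(n); cv2.imwrite(f"pics/{n}0.png",im[:,:,::-1])
print(manip.current_clock(),manip.current_tool_pos(),manip.current_tcp_rot(),manip.grip_depth)
E
```

```text
pics
scene {'vfov': 42.34872718716294, 'cx': 319.94038942782345, 'cy': 234.30335792307778, 'dist_coeffs': array([0.06464225, 0.        , 0.        , 0.        , 0.        ]), 'eye': array([ 1.23630443, -0.37583001,  1.12078333]), 'attitude': array([ 0.83037378,  0.44013369, -0.16835311, -0.29735324])}
side {'vfov': 48.476608144830486, 'cx': 323.03392087697017, 'cy': 248.7754682385123, 'dist_coeffs': array([-0.0348341,  0.       ,  0.       ,  0.       ,  0.       ]), 'eye': array([ 0.10010441, -0.57129273,  0.89568159]), 'attitude': array([ 0.90006565, -0.24456341,  0.10054229, -0.34635505])}
wrist {'vfov': 70.87661028697715, 'cx': 316.48824398344885, 'cy': 238.1368621284281, 'dist_coeffs': array([-0.03943993,  0.        ,  0.        ,  0.        ,  0.        ]), 'eye': array([0.19629138, 0.6215405 , 0.3843454 ]), 'attitude': array([0.82943652, 0.54410002, 0.06895056, 0.10600025])}
0.15 [0.2587893  0.59567328 0.22592011] [ 8.36169030e-01  5.48471318e-01 -6.43761486e-04  3.91100519e-04] 0.0188
```

View pics/scene0.png

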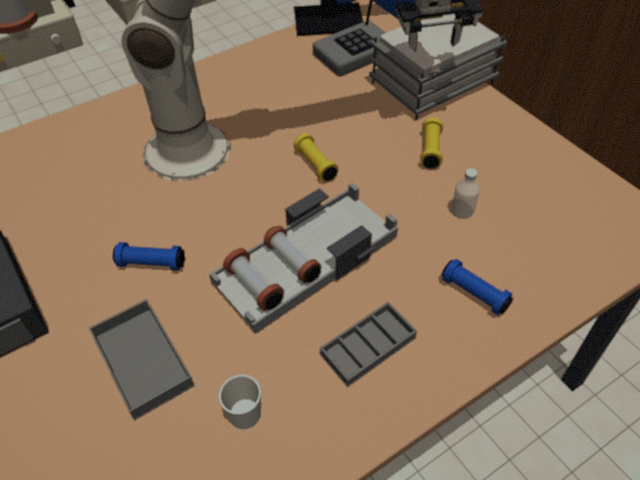

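View pics/side0.png

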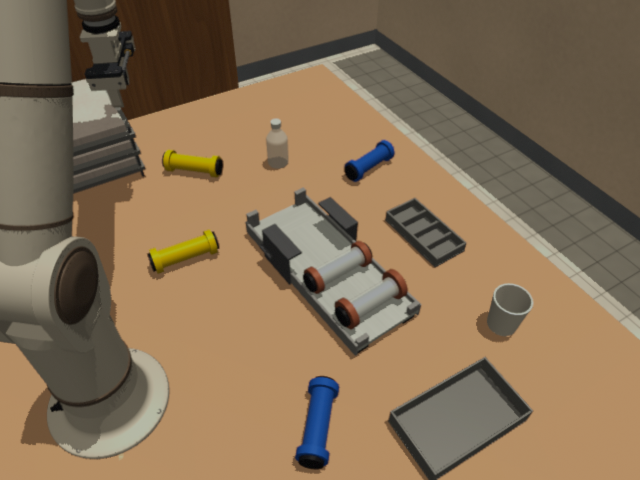

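View pics/wrist0.png

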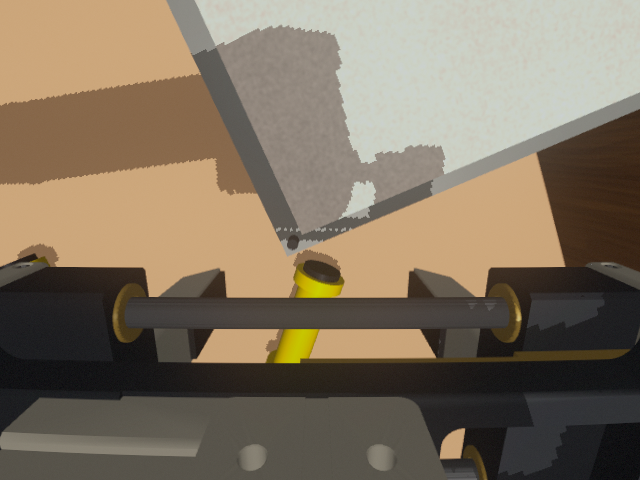

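Scene: carriers at about (255,280) and (292,255), gauge lane runs up-right to the trough near (370,205). The bar lips are the dark blocks at (307,207) and (350,250). The reject tray is at (140,355), the coin tray at (368,342) and the cup at (241,400). I'll enlarge the gauge for measurement.

```bash
cat > h.py <<'E'
import numpy as np, cv2
from scipy.spatial.transform import Rotation as R
from bench import manip, effector, viewer
def K(c):
    f=240/np.tan(np.radians(c['vfov'])/2); return np.array([[f,0,c['cx']],[0,f,c['cy']],[0,0,1.]])
def ray(c,px):
    p=cv2.undistortPoints(np.array(px,float).reshape(-1,1,2),K(c),c['dist_coeffs']).reshape(-1,2)
    d=np.c_[p,np.ones(len(p))]; d=R.from_quat(c['attitude']).apply(d)
    return np.array(c['eye']),d/np.linalg.norm(d,axis=1)[:,None]
def onplane(c,px,z):
    e,d=ray(c,px); return e+d*((z-e[2])/d[:,2])[:,None]
def tri(c1,p1,c2,p2):
    e1,d1=ray(c1,p1); e2,d2=ray(c2,p2); out=[]
    for a,b in zip(d1,d2):
        A=np.c_[a,-b]; s=np.linalg.lstsq(A,e2-e1,rcond=None)[0]
        P,Q=e1+a*s[0],e2+b*s[1]; out.append(np.r_[(P+Q)/2,np.linalg.norm(P-Q)])
    return np.array(out)
def proj(c,X):
    Rm=R.from_quat(c['attitude']).as_matrix().T
    return cv2.projectPoints(np.array(X,float).reshape(-1,3),cv2.Rodrigues(Rm)[0],-Rm@np.array(c['eye']),K(c),c['dist_coeffs'])[0].reshape(-1,2)
E
python3 - <<'E'
import cv2
a=cv2.imread('pics/scene0.png')[170:340,200:410]; cv2.imwrite('pics/sz.png',cv2.resize(a,(788,638))[:600])
cv2.imwrite('pics/sz.png',cv2.resize(a,None,fx=3.5,fy=3.5,interpolation=cv2.INTER_CUBIC))
a=cv2.imread('pics/side0.png')[180:355,235:430]; cv2.imwrite('pics/dz.png',cv2.resize(a,None,fx=3.4,fy=3.4,interpolation=cv2.INTER_CUBIC))
a=cv2.imread('pics/scene0.png')[290:420,80:270]; cv2.imwrite('pics/st.png',cv2.resize(a,None,fx=4,fy=4,interpolation=cv2.INTER_CUBIC))
a=cv2.imread('pics/side0.png')[350:480,380:540]; cv2.imwrite('pics/dt.png',cv2.resize(a,None,fx=4,fy=4,interpolation=cv2.INTER_CUBIC))
E
```

```text
(no output)
```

View pics/sz.png

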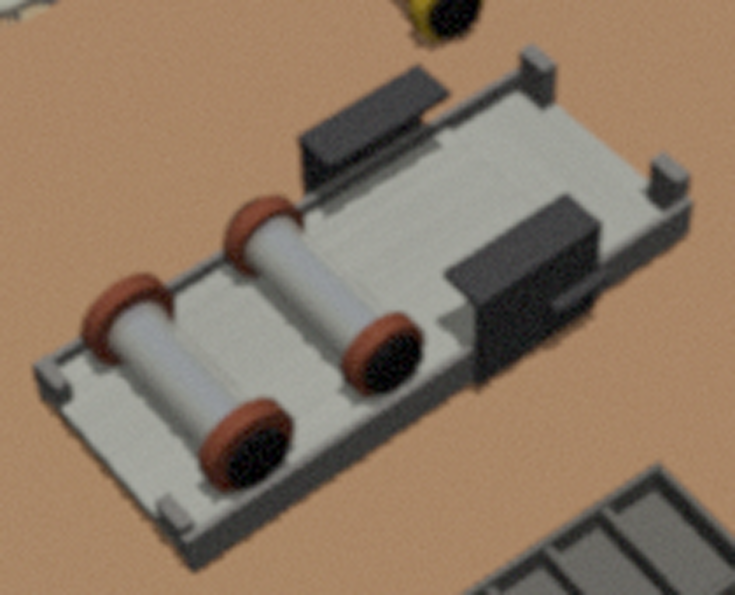

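View pics/dz.png

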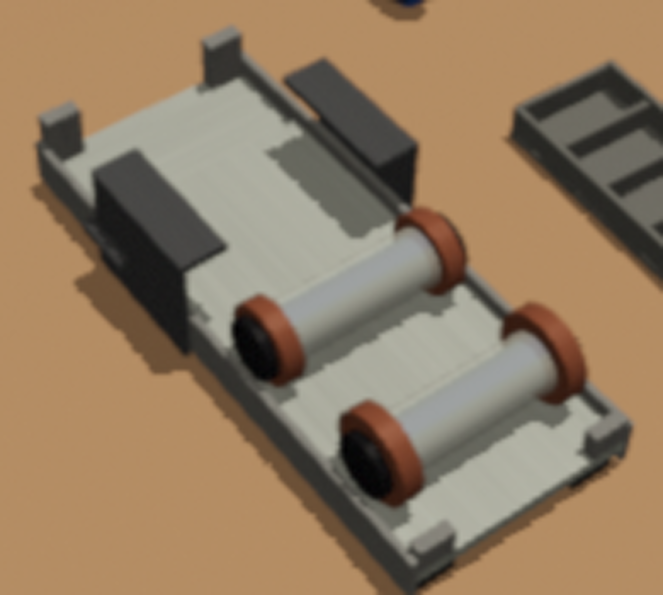

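View pics/st.png

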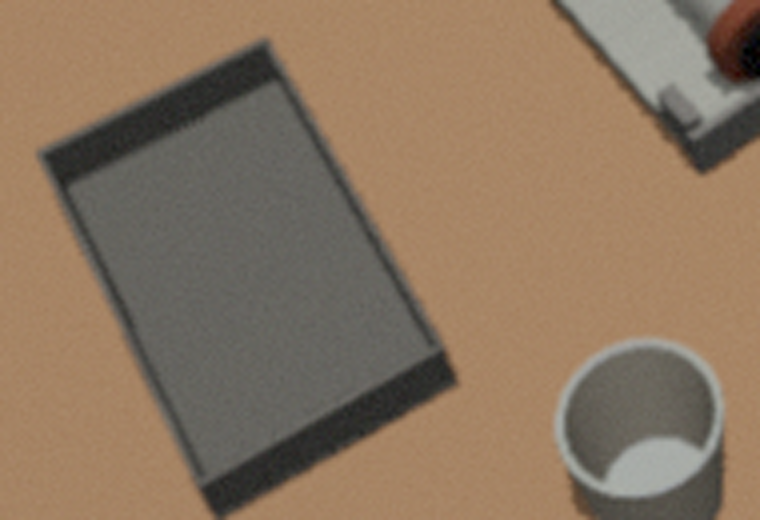

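View pics/dt.png

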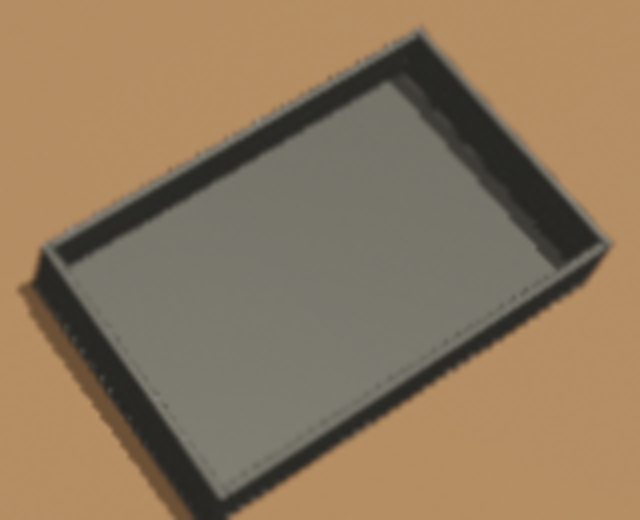

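```bash
cat > meas.py <<'E'
from h import *
from scipy.optimize import least_squares
cs,cd=viewer.get_calibration('scene'),viewer.get_calibration('side')
S=lambda p:np.array(p)/3.5+[200,170]-0.36
D=lambda p:np.array(p)/3.4+[235,180]-0.35
gs=S([(300,137),(418,66),(450,95),(328,167),(447,272),(570,195),(600,232),(478,300)])
gd=D([(188,268),(95,170),(135,150),(225,245),(380,165),(285,78),(325,58),(415,143)])
loc=np.array([(-90,25),(-90,125),(-56,125),(-56,25),(56,25),(56,125),(90,125),(90,25)])/1e3
t=tri(cs,gs,cd,gd); print('tri',t.round(4))
def fit(P):
    f=lambda v:((loc@np.array([[np.cos(v[2]),np.sin(v[2])],[-np.sin(v[2]),np.cos(v[2])]])+v[:2])-P).ravel()
    b=min((least_squares(f,[.6,0,a]) for a in (0,1.5,3,-1.5)),key=lambda r:r.cost); return b.x,np.abs(b.fun).max()
for n,P in (('scene',onplane(cs,gs,.0945)),('side',onplane(cd,gd,.0945)),('tri',t)): print(n,fit(P[:,:2]))
ts=np.array([(40,152),(268,40),(443,348),(203,487)])/4+[80,290]-.37
td=np.array([(42,245),(420,30),(610,243),(222,500)])/4+[380,350]-.37
print(onplane(cs,ts,.04)); print(onplane(cd,td,.04))
E
python3 meas.py
```

```text
tri [[4.082e-01 6.190e-02 9.640e-02 3.700e-03]
 [3.971e-01 1.607e-01 9.540e-02 1.200e-03]
 [4.277e-01 1.658e-01 9.220e-02 4.000e-04]
 [4.368e-01 6.620e-02 9.410e-02 5.000e-04]
 [5.518e-01 7.790e-02 9.510e-02 3.200e-03]
 [5.423e-01 1.776e-01 9.230e-02 2.200e-03]
 [5.750e-01 1.782e-01 9.170e-02 3.100e-03]
 [5.805e-01 8.130e-02 9.630e-02 1.700e-03]]
scene (array([0.49640297, 0.04678459, 0.08807348]), np.float64(0.005037503660236808))
side (array([0.4973889 , 0.0456226 , 0.10202533]), np.float64(0.0036974796080492256))
tri (array([0.49736944, 0.04655764, 0.09931061]), np.float64(0.00398535713390602))
[[ 0.41296647 -0.40759572  0.04      ]
 [ 0.41502549 -0.28611175  0.04      ]
 [ 0.62677293 -0.28855489  0.04      ]
 [ 0.6271658  -0.4090972   0.04      ]]
[[ 0.41377957 -0.28624362  0.04      ]
 [ 0.6257274  -0.28902319  0.04      ]
 [ 0.6251795  -0.41063124  0.04      ]
 [ 0.41279894 -0.41036412  0.04      ]]
```

```bash
cat >> h.py <<'E'
GO=np.array([.4972,.0464]); GY=.097
def g2w(x,y): c,s=np.cos(GY),np.sin(GY); return GO+[c*x-s*y,s*x+c*y]
def w2g(p): c,s=np.cos(GY),np.sin(GY); d=np.array(p)[...,:2]-GO; return np.stack([c*d[...,0]+s*d[...,1],-s*d[...,0]+c*d[...,1]],-1)
def tq(yaw,tilt=0):
    # tool down, jaw axis (tool x) along heading yaw; tilt about the horizontal axis perpendicular to jaws (raises +jaw side)
    r=R.from_euler('z',yaw)*R.from_euler('y',-tilt)*R.from_euler('x',np.pi)
    return r.as_quat()
E
python3 - <<'E'
from h import *
cs,cd=viewer.get_calibration('scene'),viewer.get_calibration('side')
S=lambda p:np.array(p)/3.5+[200,170]-0.36
D=lambda p:np.array(p)/3.4+[235,180]-0.35
# rear x-,x+ , front x-,x+ ring outlines; cap centres
p=S([(128,318),(247,445),(264,235),(382,354)]); q=D([(382,453),(544,352),(268,340),(430,250)])
print(w2g(onplane(cs,p,.06))); print(w2g(onplane(cd,q,.06)))
for n,c in (('scene',cs),('side',cd)):
    im=cv2.imread(f'pics/{n}0.png'); hsv=cv2.cvtColor(im,cv2.COLOR_BGR2HSV)
    m=((hsv[...,0]<12)&(hsv[...,1]>120)&(hsv[...,2]>50)&(hsv[...,2]<190)).astype('uint8')
    k,l,st,ce=cv2.connectedComponentsWithStats(m)
    for i in range(1,k):
        if st[i,4]>60: print(n,st[i],ce[i].round(1), cv2.minAreaRect(np.argwhere(l==i).astype('float32'))[1], w2g(onplane(c,ce[i],.06))[0].round(4))
print(manip.solve_ik([*g2w(0,-35),.042],tq(GY+np.pi/2)),manip.solve_ik([*g2w(0,-35),.042],tq(GY-np.pi/2)))
print(manip.current_force())
E
```

```text
[[-0.06431025 -0.12824456]
 [ 0.05915294 -0.1279787 ]
 [-0.06361159 -0.02417296]
 [ 0.05841149 -0.02553995]]
[[-0.05893298 -0.12939136]
 [ 0.06341894 -0.12801385]
 [-0.06356808 -0.02557221]
 [ 0.05949991 -0.02584463]]
scene [  0  12  36  21 297] [16.5 24.5] (13.537280082702637, 38.77678680419922) [-1.2568 -0.1226]
scene [264 226  22  22 161] [271.9 233.8] (14.142134666442871, 22.62741470336914) [-0.0751 -0.0244]
scene [224 248  25  26 230] [233.8 257.5] (16.04981803894043, 26.901683807373047) [-0.0745 -0.1277]
scene [298 260  22  23 152] [306.2 268.2] (11.997405052185059, 23.99481201171875) [ 0.0494 -0.0254]
scene [257 285  26  25 223] [267.5 294.1] (14.60683536529541, 27.02907371520996) [ 0.0501 -0.1283]
side [352 241  20  26 203] [364.  251.4] (25.476333618164062, 13.692946434020996) [ 0.0676 -0.0253]
side [305 267  19  26 184] [316.3 278.6] (25.58104705810547, 11.479227066040039) [-0.0573 -0.0266]
side [383 269  24  30 280] [397.1 281.5] (29.592113494873047, 16.687280654907227) [ 0.0703 -0.1278]
side [336 298  23  31 268] [349.1 311.3] (30.388507843017578, 14.512062072753906) [-0.0533 -0.1288]
None None
[-0.45835271 -0.84759096  0.13349705]
```

```bash
python3 - <<'E'
from h import *
for y in (-180,-128,-25,12,100,166):
  for z in (.042,.12,.2,.3):
    print(y,z,[ (s.round(2).tolist() if s is not None else None) for s in (manip.solve_ik([*g2w(0,y/1e3),z],tq(GY+a)) for a in (np.pi/2,-np.pi/2,0))])
E
```

```text
-180 0.042 [[0.29, 0.52, -0.1, 1.98, 0.09, 0.64, 1.79], [-0.06, 0.54, 0.32, 1.99, -0.27, 0.65, -1.03], [0.11, 0.52, 0.12, 1.99, -0.1, 0.63, 0.38]]
-180 0.12 [[0.2, 0.4, 0.0, 1.95, -0.0, 0.8, 1.87], [-0.08, 0.41, 0.35, 1.96, -0.19, 0.8, -1.1], [0.07, 0.4, 0.16, 1.96, -0.08, 0.79, 0.37]]
-180 0.2 [[0.13, 0.29, 0.09, 1.89, -0.03, 0.97, 1.9], [-0.08, 0.3, 0.33, 1.9, -0.12, 0.97, -1.17], [0.04, 0.29, 0.19, 1.89, -0.07, 0.96, 0.36]]
-180 0.3 [[0.06, 0.19, 0.16, 1.78, -0.03, 1.18, 1.9], [-0.06, 0.19, 0.3, 1.78, -0.06, 1.18, -1.21], [0.01, 0.19, 0.22, 1.78, -0.04, 1.18, 0.34]]
-128 0.042 [[0.25, 0.51, -0.17, 2.02, 0.14, 0.63, 1.65], [-0.11, 0.52, 0.27, 2.03, -0.23, 0.62, -1.17], [0.04, 0.5, 0.08, 2.03, -0.06, 0.62, 0.26]]
-128 0.12 [[0.18, 0.37, -0.09, 1.99, 0.05, 0.78, 1.73], [-0.14, 0.38, 0.3, 2.0, -0.16, 0.78, -1.23], [0.02, 0.37, 0.11, 1.99, -0.05, 0.78, 0.25]]
-128 0.2 [[0.12, 0.26, -0.01, 1.92, 0.0, 0.96, 1.77], [-0.14, 0.27, 0.29, 1.93, -0.09, 0.96, -1.28], [-0.0, 0.26, 0.12, 1.93, -0.04, 0.96, 0.24]]
-128 0.3 [[0.06, 0.16, 0.06, 1.81, -0.01, 1.17, 1.78], [-0.13, 0.16, 0.26, 1.81, -0.
[... 1706 characters left out ...]
.06, 1.18, 1.27], [-0.49, 0.15, 0.16, 1.83, -0.02, 1.17, -1.79], [-0.25, 0.15, -0.11, 1.82, 0.02, 1.17, -0.26]]
166 0.042 [[-0.16, 0.55, -0.38, 1.99, 0.32, 0.66, 0.93], [-0.6, 0.52, 0.17, 2.01, -0.14, 0.63, -1.81], [-0.37, 0.52, -0.11, 2.0, 0.1, 0.63, -0.45]]
166 0.12 [[-0.14, 0.42, -0.4, 1.95, 0.22, 0.81, 1.01], [-0.62, 0.39, 0.18, 1.97, -0.1, 0.79, -1.85], [-0.36, 0.39, -0.13, 1.96, 0.07, 0.79, -0.43]]
166 0.2 [[-0.13, 0.3, -0.4, 1.89, 0.14, 0.98, 1.08], [-0.61, 0.28, 0.17, 1.91, -0.06, 0.96, -1.89], [-0.35, 0.28, -0.14, 1.9, 0.05, 0.97, -0.41]]
166 0.3 [[-0.13, 0.2, -0.38, 1.77, 0.08, 1.18, 1.13], [-0.59, 0.18, 0.14, 1.79, -0.03, 1.18, -1.91], [-0.33, 0.18, -0.15, 1.78, 0.03, 1.18, -0.4]]
```

Both views agree: the front carrier's rings look about 23 px across (sound, gauge y ≈ -25 mm). The rear's look about 27 px (worn, gauge y ≈ -128 mm). The gauge is at (0.497, 0.046) with yaw 0.097, and the tray at (0.520, -0.348). Next I'll straddle the sound carrier with open jaws and roll it.

```bash
python3 - <<'E'
from h import *
q=tq(GY+np.pi/2)
manip.servo_line([*manip.current_tool_pos()[:2],.30],vel=.25)
manip.move_pose([*g2w(0,-.008),.20],q)
manip.servo_line([*g2w(0,-.008),.11],vel=.2)
print(manip.current_clock(),manip.current_finger_gap(),manip.current_force(),manip.current_tool_pos())
for n in('scene','side'): cv2.imwrite(f'pics/{n}1.png',viewer.get_image(n)[...,::-1])
a=cv2.imread('pics/side1.png')[100:380,160:480]; b=cv2.imread('pics/scene1.png')[100:380,160:480]
cv2.imwrite('pics/c1.png',cv2.resize(np.hstack([a,b]),(800,350)))
E
```

```text
3.3917 0.09188629261253914 [ 1.11406284 -1.25283685  0.19378782] [0.49843058 0.03899892 0.11040603]
```

View pics/c1.png

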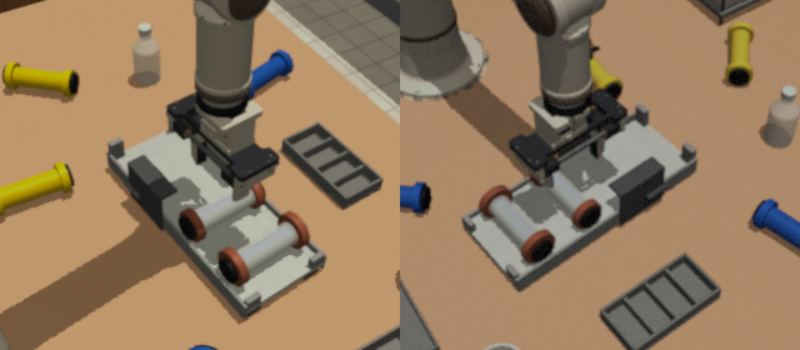

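The hand sits squarely over the front carrier, with one finger between the two carriers. Lowering it now and rolling.

```bash
python3 - <<'E'
from h import *
manip.servo_line([*g2w(0,-.008),.043],vel=.1); manip.sleep(.2)
print(manip.current_tool_pos(),manip.current_force())
for y in (.03,.06,.10,.14):
    manip.servo_line([*g2w(0,y),.043],vel=.06); f=manip.current_force()
    print(y,w2g(manip.current_tool_pos()).round(4),f.round(2),manip.current_clock())
for n in('scene','side'): cv2.imwrite(f'pics/{n}2.png',viewer.get_image(n)[...,::-1])
a=cv2.imread('pics/side2.png')[100:380,160:480]; b=cv2.imread('pics/scene2.png')[100:380,160:480]
cv2.imwrite('pics/c2.png',cv2.resize(np.hstack([a,b]),(800,350)))
E
```

```text
[0.49855753 0.03848218 0.04366535] [-0.27121388 -0.05400457  0.02973292]
0.03 [-0.0001  0.0299] [-0.25  0.13 -0.07] 5.2917
0.06 [-0.0001  0.0601] [ 0.16 -0.05  0.08] 5.9417
0.1 [-0.0001  0.0998] [-0.84  0.05 -1.11] 6.7583
0.14 [-1.000e-04  1.397e-01] [-0.65  0.08 -0.27] 7.575
```

View pics/c2.png

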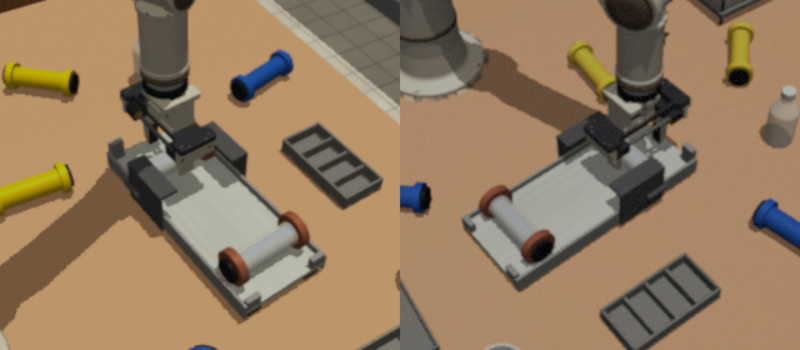

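```bash
python3 - <<'E'
from h import *
cs=viewer.get_calibration('scene')
print('bottle gauge',w2g(onplane(cs,[(465,200)],.05)), 'cup',onplane(cs,[(240,405)],.04))
for y in (.165,.18,.189):
    manip.servo_line([*g2w(0,y),.043],vel=.05); f=manip.current_force()
    print(y,w2g(manip.current_tool_pos()).round(4),f.round(2),manip.current_clock())
manip.sleep(.6); print(manip.current_force())
manip.servo_line([*g2w(0,.183),.043],vel=.1)
for n in('scene','side'): cv2.imwrite(f'pics/{n}3.png',viewer.get_image(n)[...,::-1])
a=cv2.imread('pics/side3.png')[100:380,160:480]; b=cv2.imread('pics/scene3.png')[100:380,160:480]
cv2.imwrite('pics/c3.png',cv2.resize(np.hstack([a,b]),(800,350)))
E
```

```text
bottle gauge [[0.12703097 0.38800952]] cup [[ 0.73057369 -0.23821113  0.04      ]]
0.165 [-0.0002  0.1652] [ 0.1   1.12 -0.07] 8.325
0.18 [-1.000e-04  1.805e-01] [-0.03  0.27 -0.08] 8.775
0.189 [-0.      0.1895] [0.15 0.31 0.46] 9.1083
[0.21240947 0.89285773 0.48531952]
```

View pics/c3.png

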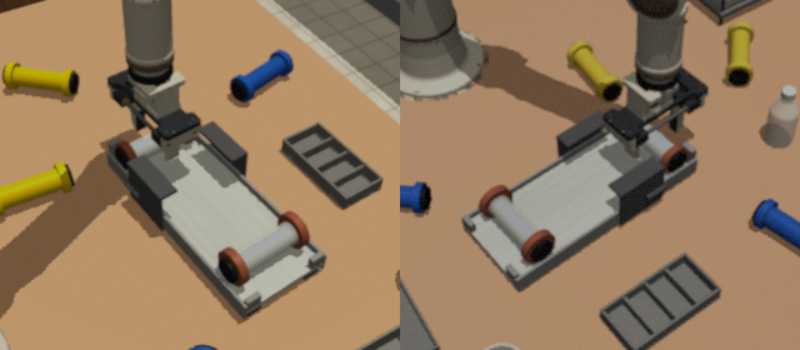

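```bash
python3 - <<'E'
from h import *
manip.servo_line([*g2w(0,.183),.17],vel=.2)
manip.move_pose([*g2w(0,-.112),.17],tq(GY+np.pi/2))
cs,cd=viewer.get_calibration('scene'),viewer.get_calibration('side')
for n,c in(('scene',cs),('side',cd)):
    im=viewer.get_image(n)[...,::-1].copy(); cv2.imwrite(f'pics/{n}4.png',im); hsv=cv2.cvtColor(im,cv2.COLOR_BGR2HSV)
    m=((hsv[...,0]<12)&(hsv[...,1]>120)&(hsv[...,2]>50)&(hsv[...,2]<190)).astype('uint8')
    k,l,st,ce=cv2.connectedComponentsWithStats(m)
    for i in range(1,k):
        if st[i,4]>60: print(n,st[i],ce[i].round(1), w2g(onplane(c,ce[i],.052))[0].round(4), w2g(onplane(c,ce[i],.06))[0].round(4))
a=cv2.imread('pics/side4.png')[100:380,160:480]; b=cv2.imread('pics/scene4.png')[100:380,160:480]
cv2.imwrite('pics/c4.png',cv2.resize(np.hstack([a,b]),(800,350)))
print(manip.current_clock())
E
```

```text
scene [  0  12  36  21 320] [17.1 24.5] [-1.2703 -0.1184] [-1.2556 -0.1212]
scene [334 186  19  21 139] [340.4 193.6] [-0.0761  0.1782] [-0.0703  0.1732]
scene [369 215  20  19 132] [377.2 222.8] [0.048  0.1824] [0.0528 0.1773]
scene [223 255  11  15  79] [227.4 261.2] [-0.0808 -0.1412] [-0.075  -0.1439]
scene [257 285  26  25 233] [267.6 294.2] [ 0.0457 -0.1255] [ 0.0506 -0.1283]
side [298 191  18  24 162] [309.3 201.5] [0.0679 0.1754] [0.0629 0.1683]
side [253 213  16  15 105] [261.5 219.6] [-0.054   0.1888] [-0.0578  0.1815]
side [389 271  18  28 224] [399.3 283.5] [ 0.0754 -0.13  ] [ 0.0704 -0.1342]
side [335 298  24  31 285] [348.6 311.4] [-0.0504 -0.1242] [-0.0543 -0.1285]
12.075
```

View pics/c4.png

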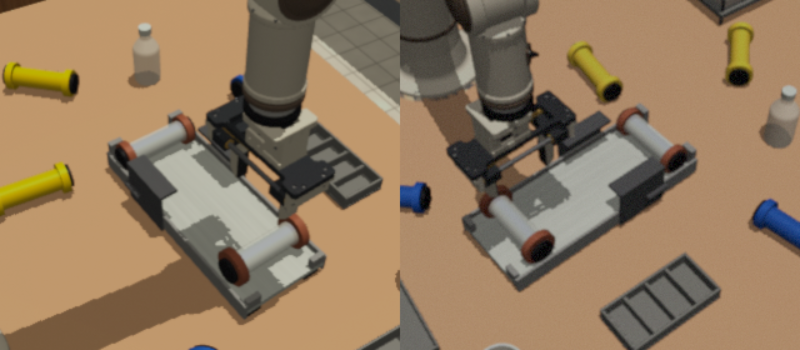

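```bash
cat > roll.py <<'E'
from h import *
u=np.array([-np.sin(GY),np.cos(GY)])
def fy(n=8):
    v=[]
    for _ in range(n): v.append(manip.current_force()[:2]@u); manip.sleep(.02)
    return np.mean(v),np.std(v)
E
python3 - <<'E'
from roll import *
manip.servo_line([*g2w(0,-.112),.044],vel=.12)
print('zero',fy())
for y in (-.06,-.02,.012):
    manip.servo_line([*g2w(0,y),.044],vel=.05); print(y,w2g(manip.current_tool_pos()).round(4),fy(4),manip.current_clock())
for n in('scene','side'): cv2.imwrite(f'pics/{n}5.png',viewer.get_image(n)[...,::-1])
a=cv2.imread('pics/side5.png')[100:380,160:480]; b=cv2.imread('pics/scene5.png')[100:380,160:480]
cv2.imwrite('pics/c5.png',cv2.resize(np.hstack([a,b]),(800,350)))
E
```

```text
zero (np.float64(0.04193640137650609), np.float64(0.4724775021640286))
-0.06 [-0.     -0.0604] (np.float64(-0.703347567801939), np.float64(0.7667140820188756)) 14.6667
-0.02 [-0.     -0.0203] (np.float64(-0.2872257796385519), np.float64(0.2916539466184017)) 15.6833
0.012 [-0.      0.0119] (np.float64(-0.2629339779682333), np.float64(0.5381691679351981)) 16.5417
```

View pics/c5.png

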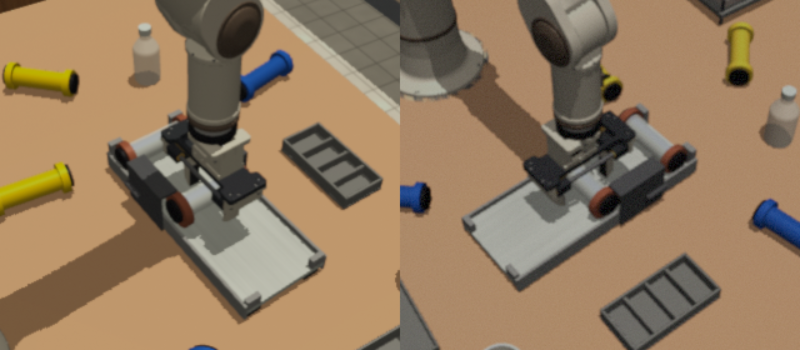

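```bash
python3 - <<'E'
from roll import *
z=fy(10)[0]; y=.012; hit=0
while y<.052:
    y+=.002 if y<.028 else .001
    manip.servo_line([*g2w(0,y),.044],vel=.02); f,s=fy(6)
    print(round(y*1e3,1),round(f-z,2),round(s,2))
    if f-z<-3.2: break
print(w2g(manip.current_tool_pos()),manip.current_clock(),fy(10)[0]-z)
for n in('scene','side'): cv2.imwrite(f'pics/{n}6.png',viewer.get_image(n)[...,::-1])
a=cv2.imread('pics/side6.png')[100:380,160:480]; b=cv2.imread('pics/scene6.png')[100:380,160:480]
cv2.imwrite('pics/c6.png',cv2.resize(np.hstack([a,b]),(800,350)))
E
```

```text
14.0 -0.11 0.54
16.0 0.14 0.46
18.0 0.07 0.27
20.0 -0.29 0.42
22.0 0.21 0.24
24.0 -0.02 0.23
26.0 -0.1 0.34
28.0 -0.16 0.37
29.0 -0.04 0.49
30.0 0.09 0.22
31.0 0.0 0.57
32.0 -0.2 0.47
33.0 -0.48 0.62
34.0 0.1 0.24
35.0 -0.04 0.22
36.0 -0.28 0.44
37.0 -0.2 0.42
38.0 0.07 0.3
39.0 -0.22 0.28
40.0 -0.16 0.24
41.0 -0.23 0.52
42.0 -3.4 0.33
[7.11976690e-06 4.12917265e-02] 24.5083 -3.9052685828060856
```

View pics/c6.png

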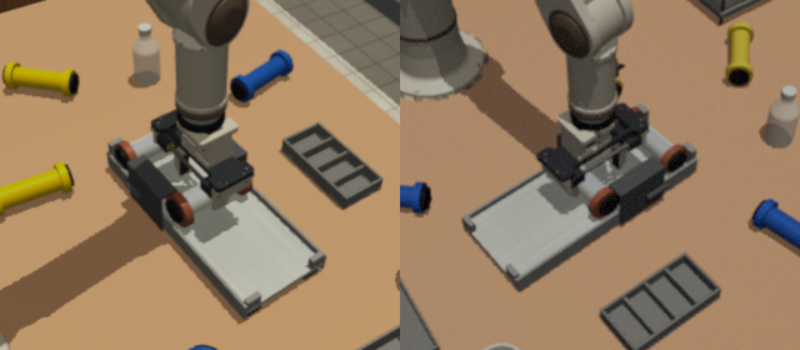

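The push force rose sharply to about 3.9 N with the carrier's centre near gauge y = 15 mm, so the worn carrier has caught. Backing it off with the front finger.

```bash
python3 - <<'E'
from roll import *
manip.servo_line([*g2w(0,.02),.044],vel=.03)
manip.servo_line([*g2w(0,-.075),.044],vel=.06); manip.sleep(.3)
print(fy(5),manip.current_clock())
manip.servo_line([*g2w(0,-.056),.050],vel=.06)
cs,cd=viewer.get_calibration('scene'),viewer.get_calibration('side')
for n,c in(('scene',cs),('side',cd)):
    im=viewer.get_image(n)[...,::-1].copy(); cv2.imwrite(f'pics/{n}7.png',im); hsv=cv2.cvtColor(im,cv2.COLOR_BGR2HSV)
    m=((hsv[...,0]<12)&(hsv[...,1]>120)&(hsv[...,2]>50)&(hsv[...,2]<190)).astype('uint8')
    k,l,st,ce=cv2.connectedComponentsWithStats(m)
    for i in range(1,k):
        if st[i,4]>60: print(n,st[i],ce[i].round(1), w2g(onplane(c,ce[i],.06))[0].round(4))
a=cv2.imread('pics/side7.png')[100:380,160:480]; b=cv2.imread('pics/scene7.png')[100:380,160:480]
cv2.imwrite('pics/c7.png',cv2.resize(np.hstack([a,b]),(800,350)))
E
```

```text
(np.float64(-0.02078382873785938), np.float64(0.4281650260690805)) 27.775
scene [  0  12  36  21 320] [17.2 24.4] [-1.2561 -0.1208]
scene [334 186  20  21 137] [340.5 193.7] [-0.07    0.1732]
scene [369 216  21  18 133] [377.2 222.9] [0.0529 0.1772]
scene [281 269  25  25 202] [291.6 277.7] [ 0.0494 -0.0646]
side [298 191  18  24 163] [309.3 201.5] [0.063  0.1683]
side [253 213  16  15 106] [261.4 219.6] [-0.0579  0.1817]
side [316 278  23  29 246] [329.  290.5] [-0.0546 -0.0659]
```

View pics/c7.png

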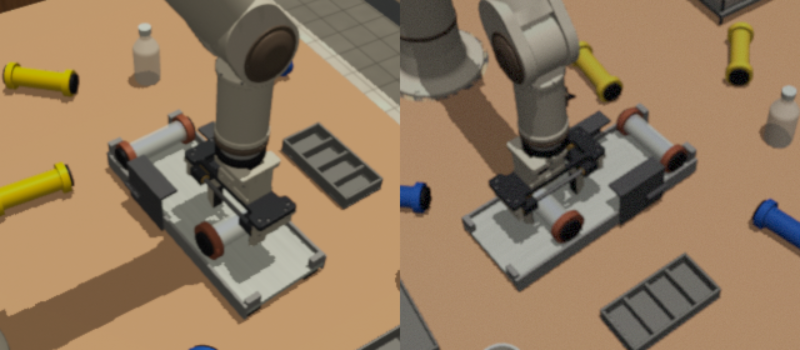

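```bash
python3 - <<'E'
from roll import *
manip.servo_line([*g2w(0,-.065),.050],vel=.06)
effector.close(f_grip=20)
print('gap',manip.current_finger_gap(),manip.current_force())
manip.servo_line([*g2w(0,-.065),.14],vel=.12); manip.sleep(.2)
print('gap',manip.current_finger_gap(),manip.current_force(),manip.current_clock())
tz=-.008; tilt=np.radians(18)
for sgn,name in((1,'+y up'),(-1,'-y up')):
    q=tq(np.pi/2+tz,sgn*tilt)
    for z in(.2,.039): print(name,z,manip.solve_ik(np.array([.520,-.348+sgn*.016,z])+.011*R.from_quat(q).apply([0,0,1]),q))
for n in('scene','side'): cv2.imwrite(f'pics/{n}8.png',viewer.get_image(n)[...,::-1])
a=cv2.imread('pics/side8.png')[130:330,200:420]; b=cv2.imread('pics/scene8.png')[130:330,180:400]
cv2.imwrite('pics/c8.png',cv2.resize(np.hstack([a,b]),(800,364)))
E
```

```text
gap 0.03978569755244061 [0.20213918 0.0009113  0.80310997]
gap 0.039641490814679985 [ 0.55192036 -1.121725   -3.5085521 ] 30.625
+y up 0.2 [ 0.63429402  0.57153941  0.04411768  1.52641082 -0.28372414  1.25504499
  2.35384699]
+y up 0.039 [ 0.65381168  0.76720865  0.01585882  1.59897543 -0.30916152  0.99438744
  2.42701034]
-y up 0.2 [0.25309276 0.40670437 0.19737992 1.80119286 0.28386533 0.83004122
 1.81179022]
-y up 0.039 [0.23226734 0.64738248 0.22878437 1.87810855 0.3059457  0.5247993
 1.71277755]
```

View pics/c8.png

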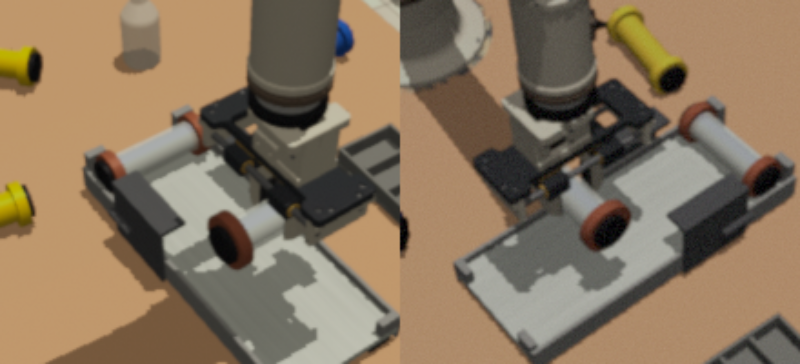

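```bash
python3 - <<'E'
from roll import *
tz=-.008; tilt=np.radians(19); q=tq(np.pi/2+tz,-tilt); a=R.from_quat(q).apply([0,0,1]); print(a)
pos=lambda z:np.array([.520,-.348-.017,z])+.011*a
manip.servo_line([*g2w(0,-.065),.19],vel=.2)
manip.move_pose(pos(.19),q)
manip.servo_line(pos(.085),vel=.15); manip.sleep(.1)
print(manip.current_tool_pos()-pos(.085),manip.current_finger_gap(),manip.current_force(),manip.current_clock())
for n in('scene','side'): cv2.imwrite(f'pics/{n}9.png',viewer.get_image(n)[...,::-1])
A=cv2.imread('pics/side9.png')[230:480,320:600]; b=cv2.imread('pics/scene9.png')[210:460,60:340]
cv2.imwrite('pics/c9.png',cv2.resize(np.hstack([A,b]),(800,357)))
E
```

```text
[-0.00260452 -0.32555774 -0.94551858]
[ 0.00115668 -0.00048515  0.00148967] 0.0393038937447436 [ 0.19386976 -0.27421903 -3.06614553] 33.375
```

View pics/c9.png

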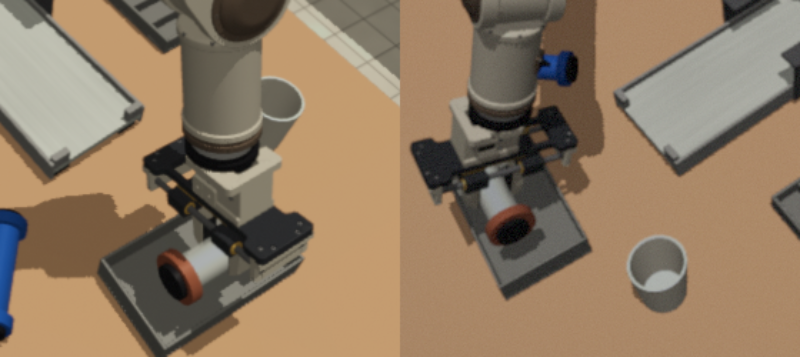

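```bash
python3 - <<'E'
from roll import *
tz=-.008; tilt=np.radians(19); q=tq(np.pi/2+tz,-tilt); a=R.from_quat(q).apply([0,0,1])
pos=lambda z:np.array([.520,-.348-.017,z])+.011*a
print('blue',onplane(viewer.get_calibration('scene'),[(148,256)],.03))
for z in (.055,.045,.042,.0395):
    manip.servo_line(pos(z),vel=.06); manip.sleep(.1); print(z,(manip.current_tool_pos()-pos(z)).round(4),manip.current_force().round(2))
for n in('scene','side'): cv2.imwrite(f'pics/{n}10.png',viewer.get_image(n)[...,::-1])
A=cv2.imread('pics/side10.png')[230:480,320:600]; b=cv2.imread('pics/scene10.png')[210:460,60:340]
cv2.imwrite('pics/c10.png',cv2.resize(np.hstack([A,b]),(800,357)))
E
```

```text
blue [[ 0.30006132 -0.2353391   0.03      ]]
0.055 [ 0.0003 -0.0002  0.0003] [ 0.89  0.07 -4.45]
0.045 [-0.0001  0.     -0.0001] [ 0.75 -0.61 -3.26]
0.042 [-0. -0.  0.] [ 0.45  0.39 -3.99]
0.0395 [-0.      0.     -0.0001] [-0.53  0.35 -4.22]
```

View pics/c10.png

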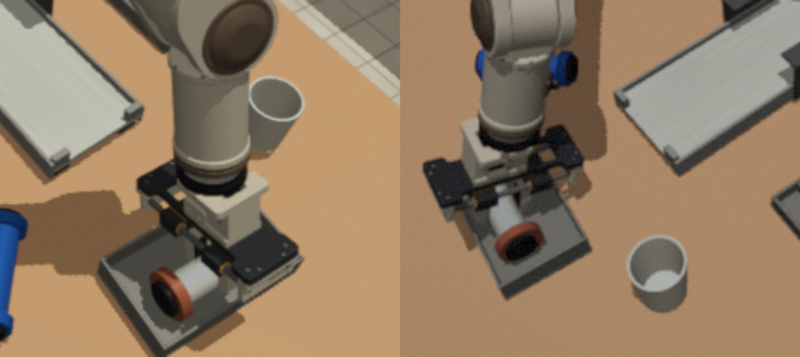

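```bash
python3 - <<'E'
from roll import *
tz=-.008; tilt=np.radians(19); q=tq(np.pi/2+tz,-tilt); a=R.from_quat(q).apply([0,0,1])
pos=lambda z:np.array([.520,-.348-.017,z])+.011*a
manip.servo_line(pos(.0385),vel=.03); print(manip.current_force().round(2))
effector.open_jaws(); print(manip.current_finger_gap(),manip.current_force().round(2))
manip.sleep(.3); print(manip.current_force().round(2))
p=manip.current_tool_pos()
manip.servo_line(p-.08*a,vel=.1); print(manip.current_force().round(2))
manip.servo_line(p-.08*a+[0,0,.15],vel=.25)
manip.move_pose([.42,-.05,.35],tq(np.pi/2)); print(manip.current_clock())
cs,cd=viewer.get_calibration('scene'),viewer.get_calibration('side')
for n,c in(('scene',cs),('side',cd)):
    im=viewer.get_image(n)[...,::-1].copy(); cv2.imwrite(f'pics/{n}11.png',im); hsv=cv2.cvtColor(im,cv2.COLOR_BGR2HSV)
    m=((hsv[...,0]<12)&(hsv[...,1]>120)&(hsv[...,2]>50)&(hsv[...,2]<190)).astype('uint8')
    k,l,st,ce=cv2.connectedComponentsWithStats(m)
    for i in range(1,k):
        if st[i,4]>60: print(n,st[i],ce[i].round(1), w2g(onplane(c,ce[i],.052))[0].round(4),onplane(c,ce[i],.035)[0].round(4))
cv2.imwrite('pics/c11.png',cv2.resize(np.hstack([cv2.imread('pics/side11.png'),cv2.imread('pics/scene11.png')]),(800,300)))
E
```

```text
[ 0.19  0.31 -3.87]
0.09225286827480451 [-0.24  0.08  0.02]
[-0.58  0.76  0.78]
[-0.29  0.13 -0.04]
39.875
scene [  0  12  36  21 307] [16.9 24.5] [-1.2711 -0.1189] [-0.7881 -0.1921  0.035 ]
scene [334 186  20  21 140] [340.6 193.5] [-0.076   0.1787] [0.391  0.2263 0.035 ]
scene [369 215  21  19 127] [377.3 222.7] [0.0479 0.1828] [0.5158 0.2426 0.035 ]
scene [ 97 323  33  27 301] [112.  332.1] [-0.0805 -0.4153] [ 0.4449 -0.3747  0.035 ]
scene [121 370  33  27 308] [136.  379.4] [ 0.0421 -0.4283] [ 0.5702 -0.3758  0.035 ]
side [298 191  18  24 164] [309.2 201.4] [0.0678 0.1757] [0.5567 0.2439 0.035 ]
side [253 213  16  15 106] [261.4 219.6] [-0.0541  0.189 ] [0.4316 0.2454 0.035 ]
side [484 390  31  36 422] [502.2 405.1] [ 0.0416 -0.4319] [ 0.5901 -0.3755  0.035 ]
side [430 425  29  37 391] [446.2 440.4] [-0.0798 -0.4192] [ 0.4655 -0.3747  0.035 ]
```

View pics/scene11.png

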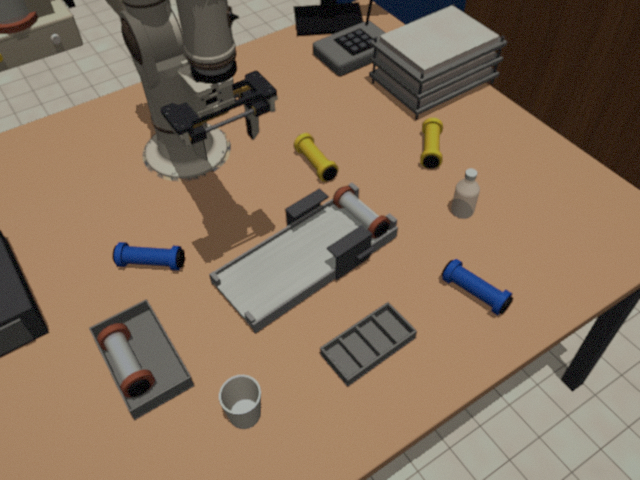

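View pics/side11.png

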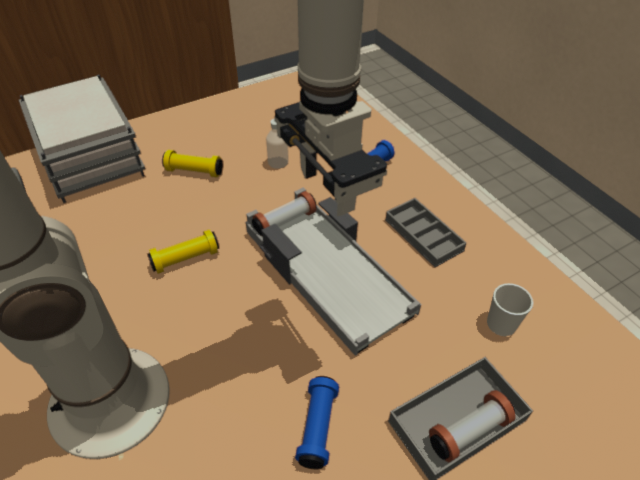

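```bash
python3 - <<'E'
from h import *
A=cv2.imread('pics/side11.png')[180:260,235:335]; b=cv2.imread('pics/scene11.png')[175:255,310:410]
cv2.imwrite('pics/c12.png',cv2.resize(np.hstack([A,b]),None,fx=4,fy=4,interpolation=cv2.INTER_CUBIC))
for n in('scene','side'):
    c=viewer.get_calibration(n)
    print(n,[proj(c,[[*g2w(x,y),z] for x in(-.061,.061)]).round(1).tolist() for y,z in((.166,.052),(.175,.052),(.175,.058))])
E
```

```text
scene [[[340.6, 199.6], [375.8, 229.7]], [[343.5, 197.8], [378.7, 227.7]], [[343.6, 196.0], [378.9, 226.0]]]
side [[[264.3, 226.8], [309.2, 204.9]], [[262.1, 224.4], [306.9, 202.8]], [[261.9, 222.5], [306.9, 200.8]]]
```

View pics/c12.png

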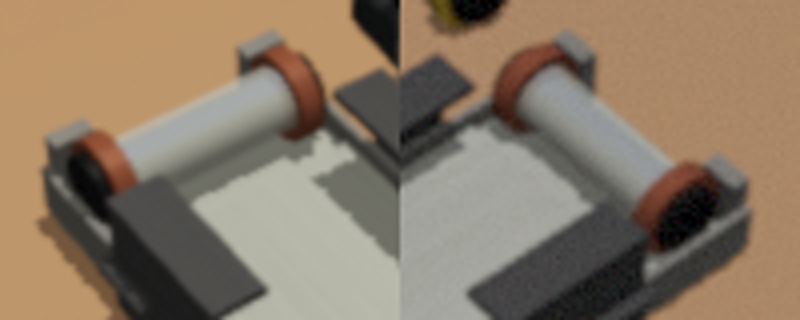

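```bash
python3 - <<'E'
from h import *
print(manip.current_clock(),manip.current_force()); manip.hand_in()
E
```

```text
39.975 [ 0.75249503 -0.37096299 -0.16936122]
the job is handed in; nothing more can be done
```

I rolled both carriers to the gauge bar and sorted them, then handed the job in at about 40 s on the robot's clock.

- **Sound carrier (the front one):** it rolled under the bar with no push force above the roughly 1 N noise. It now lies in the trough against the stops. Its ring positions in both views match a centre near gauge y = 175 mm, z = 52 mm. That is about 9 mm past the nominal trough point of y = 166 mm, but within the trough. It had not moved in the pictures taken after I let go of it.
- **Worn carrier (the rear one):** I pushed it in 1 mm steps until it caught, at about 3.9 N with its centre near gauge y = 15 mm. I backed it off about 80 mm with the front finger and lifted it out. I then released it a few millimetres above the tray floor, with the hand tilted so the fingers cleared the walls.
- **Final check:** the last pictures show the worn carrier flat in the reject tray, lying along its length at (0.518, -0.375). The cup, coin tray, bottle and look-alikes appear where they were, and the arm is clear of everything.

One thing I could not check directly was whether the carriers turned or slid. The near-zero push force and the pictures are consistent with rolling.

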